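# Refit the washed hob knob and hold it pressed at the lighting position

## Task

The control knob of the gas hob has been washed and is lying on the top tier of the white turntable: put it back on the bare brass valve spindle, turned so that the flat in its bore fits the spindle's flat (pointer to the white off dot), and push it fully home. Then press it down against the valve spring and, keeping it down, turn it a quarter turn anticlockwise so that the pointer stands at the large flame mark. Finish there still gripping the knob and pressing it well down, as one does while lighting (no gas is on); leave everything else where it stands.

Things in the scene. Friction and masses are not known exactly. Their poses are not given: they have to be found in the camera images.
- knob: loose black hob knob, 45 g, bore down on the top tier. Origin: centre of underside, z up. Round skirt 44 mm across, 15 high; on it a bar grip 40 mm long (x), 13 wide (y), 19 high; 34 mm tall in all. White pointer line from the bar's middle to its +x end and down it. Underneath a blind D bore 14 mm deep, 13 across, flat on the pointer (+x) side 2 mm from the axis (0.5 mm clearance all round)
- knob_socket (a point): blind end of the knob's bore, on the axis 14 mm above the knob's underside; it meets the spindle's tip when the knob is home
- knob_pointer (a point): point on the knob's skirt top under the pointer, 19 mm from the axis along the knob's +x and 15 mm above its underside
- hob: fixed single-burner gas hob, 400 mm (x) by 300 (y), black glass deck 76 mm above the shelf; front (-x) faces the robot. Origin: under its centre. Valve spindle at hob x -0.135, y 0; burner and pan support (38 mm high, 104 mm radius) at hob x +0.065. Marks round the spindle: white off dot towards hob +x, large orange flame towards +y, small orange flame front right (210 degrees from the dot)
- shaft_tip (a point): middle of the top of the bare brass valve spindle, 21 mm above the deck. Upright D-shaft 12 mm across, flat 1.5 mm from the axis on this frame's +x side; top 3 mm taper in by 1.5 mm. The frame turns and sinks with the spindle; at the start the flat faces the off dot (hob +x). With the knob home and not pressed, the knob's underside is 7 mm above the deck
- shaft (a joint): turn of the spindle in rad, 0 = off (the start), growing anticlockwise seen from above; 1.57 = large flame; stops at 0 and 3.67. Stays where it is left, friction about 0.02 N m; keyed to the knob it lags by up to 0.3 rad (play)
- stem (a joint): how far the spindle is pressed down, in m: 0 (up, the start) to 0.005 (stop). Spring: gives way at about 5 N, 12 N at the stop, and comes up again when let go
- off_dot (a point): white off dot printed on the deck, 34 mm from the spindle's axis towards the hob's +x; the pointer's direction when off
- large_flame (a point): large orange flame mark printed on the deck, 36 mm from the spindle's axis towards the hob's +y (left); a quarter turn anticlockwise from the off dot
- turntable: white plastic two-level turntable, 280 mm across. Origin: centre of its foot on the shelf. Lower tier floor 18 mm and top tier floor 150 mm above the shelf, rims 8 mm higher. The foot is fixed; the tiers turn freely together when pushed (friction 0.06 N m)
- bowl: tiny aluminium bowl, 66 mm across, 28 mm high, on the top tier; leave it. Origin: centre of its underside
- lid: green silicone lid, 92 mm across, 23 mm high with its small grip, on the top tier; leave it. Origin: centre of its underside
- dabba: closed steel masala dabba, 112 mm across, 74 mm high, on the lower tier; leave it. Origin: centre of its underside
- jar: glass jar with red twist cap, 62 mm across, 98 mm high, on the lower tier; leave it. Origin: centre of its underside
- spoon: steel spoon, 160 mm long, lying on the shelf beyond the turntable; leave it. Origin: under its middle
- tumbler: steel tumbler, 66 mm across, 95 mm high, on the shelf beyond the turntable; leave it. Origin: centre of its underside
Mind the look-alikes: they are no part of the job. There is more than one size of the knob; the one meant has the size given above.

How it is judged (in metres and radians):
On the way:
1. the knob is fully home on the spindle, flats matched, spindle still at off (distance between knob_socket and shaft_tip below 0.0025 m and x of knob_pointer in the frame of shaft_tip above 0.016 m and angle between knob's own z axis and vertical below 0.12 rad and value of joint shaft below 0.45 rad), for 0.2 s.
At the end, for the whole second after the job is handed in: knob fully home on the spindle, flat on flat (bore end within 2.5 mm of the tip, upright within 7 degrees), pointer within 15 degrees of the large flame mark and spindle turned over 1 rad, fingers still holding the knob and pressing the spindle over 2.5 mm down (over 4 N) (distance between knob_socket and shaft_tip below 0.0025 m and x of knob_pointer in the frame of shaft_tip above 0.016 m and angle between knob's own z axis and vertical below 0.12 rad and value of joint stem above 0.0025 m and value of joint shaft above 1 rad and angle between the x axis of knob and the y axis of hob, either way round below 0.26 rad and contact force between the fingers and knob above 2 N and contact force between knob and shaft above 4 N); the arm keeps its last pose, push and grip.
It fails at once if a bystander (bowl, lid, dabba, jar, spoon or tumbler) is pushed or knocked more than 30 mm from its place (distance of any of bowl, lid, dabba, jar, spoon, tumbler from where it was at the start of the episode above 0.03 m).
It fails at once if the spindle is turned away from off (more than 0.45 rad) while the knob is not pressed down (value of joint shaft above 0.45 rad and value of joint stem below 0.0008 m).
It also fails if it takes over 48 s, if anything falls off the work surface, if the arm or the gripper's body presses on something with over 40 N, if the wrist force passes 120 N, or if a joint passes its speed limit or range.

## Robot

A 7-joint arm with a two-finger parallel gripper is mounted at the origin on the work surface. World frame = base frame: x ahead of the robot, y to its left, z up, the work surface at z = 0. Lengths are in m, angles in degrees, forces in N, time in s.
With the tool pointing down it reaches from about 0.425 to 0.875 m from the base axis. Payload 4.7 kg.
Tool frame: the origin (TCP) lies on the centre line of the jaws, within the pads' length; the fingertips stand env.nose_length ahead of it and the grasp point (between the pads) lies 8 mm behind it (env.nose_length is the distance from the TCP to the fingertips, in m); y points along the fingers, z is the direction in which the jaws open and shut, and the axes are right-handed (so a half turn about y gives the same grasp; the last joint's range is limited). The gripper opens to 87 mm and grips with 3 to 60 N. Pads are 19 mm wide; open, the fingers measure 117 mm over their backs; the gripper's body (75 mm by 190 mm) begins 51 mm behind the grasp point.
Start: joints at [-74.823, 18.392, -4.016, 83.108, 1.295, 78.541, -3.26], TCP at [0.161, 0.63, 0.196] pointing down, gripper open.
Joint ranges: [-163.93, 163.93], [-17.29, 119.83], [-79.2, 71.16], [3.27, 140.29], [-89.18, 269.18], [5.43, 117.66], [-154.24, 154.24]. Speed limits (degrees/s): [147.25, 147.25, 180, 180, 180, 180, 180].

## Interface

Orientations are given as [roll, pitch, yaw] about the fixed x, y, z axes, in that order (R = Rz(yaw) Ry(pitch) Rx(roll)).
In Python, from cell import env, read_camera, camera_info, job, models gives the robot as it stands.
- The arm moves only by the tool move_arm, never from a script. Its argument "moves" is a list of rows, each a list of 6 numbers: the shift along the tool's x, y, z in mm, then the turn, a rotation vector about the tool's x, y, z in degrees. In form: [[x, y, z, ax, ay, az], ...]. A call has 1 to 20 rows; each row is the pose to reach, as a shift and turn from the pose commanded when the call began, along the tool's axes at that moment; what a row does not reach only later rows make up. A row lasts 1/12 s, in which the tool goes at most 41.7 mm and 7.16 degrees, less where a joint would pass 70% of its speed; a pose out of reach is approached as far as the arm can. A call with a gripper value outside its range is refused whole. "claw" is the finger opening in mm, from 0 to 87, set as the call begins (left out, the last holds). The fingers move at their own pace and stop on an object; "newtons" is the grip in N (left out, the last holds). Time passes only in rows, so rows that repeat a pose let the fingers close. It gives the time, the measured TCP pose, the force and the opening at its end, in the units of the state.
- env.get_obs(): the state, without advancing time (a new reading comes with each control period).
- read_camera(name): name is "scene" or "top"; returns (picture, depth): 400x640x3 uint8, red, green, blue; 400x640 float32, m along the optical axis (not along the pixel's ray), 0 where there is no reading.
- camera_info(name): a dict with "fx", "fy", "cx", "cy" (pixels), "R" (3x3) and "t" (3): a world point X has camera coordinates R X + t. Camera axes: x right, y down, z forward; pixel columns grow to the right and rows downward; lengths in m; the calibration is good to about 2 mm. A picture is of the moment at which its call begins. camera_info takes no time and is no camera call.
- job.sign_off(): hands the job in, once; it reports no verdict.
Trained networks look in the newest picture that a camera, given by its name, has taken for a name from the list of things; names that differ only in an ending like _2 or _b are one class to them, and where a whole thing is asked for, a point or a joint stands for the part that bears it (a point fixed in the world has none). Each returns a list of dicts, best first, with "score" (0 to 1); they miss things now and then, are a little off and sometimes report something else, mostly with a low value. They report only what shows in the picture. A call takes as long as a camera call. They do not tell look-alikes from the thing itself.
- models.spot_in(target, camera): "point" ([x, y, z] in m, in world coordinates, good to about 4 mm: the middle of the surface that is visible of it).
- models.cut_out(target, camera): "mask" (400x640 bool, what is visible of it).
The state is a dict: "time_s": time; "qpos": joint angles; "joint_velocities": joint speeds; "effort": joint torques, N m; "tool_pos": TCP position; "tool_rot": TCP orientation; "force": force on the tool from outside, world axes, zero at the start; "wrist_torque": the same for the moment, N m; "grip_width": finger opening in m.
Only numpy, scipy, OpenCV 4.12 (cv2) and the standard library are available. Lean on these libraries where they do the work, as an engineer would, in place of code of your own. Each camera call takes 0.05 s, during which the arm holds its last target.

## Working session

There is one attempt and no reset: what is moved stays moved. The work goes in short steps, Python scripts to look and compute and a tool call to move; the robot and the scene stay as the last step left them, time stands still between calls to the robot, and variables do not carry over. Pictures are saved under pics/ and viewed, and the job is handed in when it is done.

Besides the shell and the picture viewer there is one more tool, called by a JSON object that holds its "fn" and its "kwargs". move_arm: Moves the arm, as the interface text tells. Its arguments: {"type":"object","properties":{"moves":{"type":"array","items":{"type":"array","items":{"type":"number"}}},"claw":{"type":"number"},"newtons":{"type":"number"}},"required":["moves"]}

```bash
ls; mkdir -p pics
cat > h.py <<'E'
import numpy as np,cv2
from cell import env,read_camera,camera_info,job,models
def save(n,im,s=1):
    cv2.imwrite('pics/'+n+'.png',cv2.cvtColor(cv2.resize(im,None,fx=s,fy=s,interpolation=cv2.INTER_CUBIC),cv2.COLOR_RGB2BGR))
def proj(c,X):
    i=camera_info(c);p=np.array(i['R'])@np.array(X)+np.array(i['t']);return i['fx']*p[0]/p[2]+i['cx'],i['fy']*p[1]/p[2]+i['cy']
def back(c,u,v,d):
    i=camera_info(c);p=np.array([(u-i['cx'])/i['fx']*d,(v-i['cy'])/i['fy']*d,d]);return np.array(i['R']).T@(p-np.array(i['t']))
def onz(c,u,v,z):
    i=camera_info(c);R=np.array(i['R']);o=-R.T@np.array(i['t']);d=R.T@np.array([(u-i['cx'])/i['fx'],(v-i['cy'])/i['fy'],1]);return o+d*(z-o[2])/d[2]
E
python3 - <<'E'
from h import *
print(env.get_obs(),env.nose_length)
for c in('scene','top'):
    im,d=read_camera(c);save(c+'0',im);np.savez('pics/'+c+'0.npz',im=im,d=d);print(c,camera_info(c))
for t in('knob','hob','shaft_tip','turntable'):
    for c in('scene','top'):
        print(t,c,[(np.round(r['point'],3),round(r['score'],2)) for r in models.spot_in(t,c)])
E
```

```text
pics
{'time_s': 0.0, 'qpos': array([-74.82312499,  18.44028385,  -4.01619352,  83.17624021,
         1.2955367 ,  78.54184963,  -3.26023635]), 'joint_velocities': array([-0.01811344, -0.0090838 , -0.00269934, -0.03200803,  0.02311804,
       -0.07028421, -0.00136217]), 'effort': array([-1.57730842e-04, -4.91313958e+01, -4.04158132e-01, -3.12521982e+01,
       -6.39849692e-02,  4.39915771e-02,  1.80127045e-04]), 'tool_pos': array([0.16120173, 0.62904706, 0.19443608]), 'tool_rot': array([-9.01130932e+01, -6.19245114e-03, -1.43665905e+01]), 'force': array([-0.77659045, -0.09144048,  0.29896513]), 'wrist_torque': array([-0.02203995,  0.03500188,  0.01808735]), 'grip_width': 0.08685191632537914} 0.011
scene {'fx': 472.50776668826876, 'fy': 472.50776668826876, 'cx': 316.67926689579866, 'cy': 198.55016381468752, 'R': array([[ 0.75344434,  0.65745742,  0.008448  ],
       [ 0.474913  , -0.53527322, -0.69852718],
       [-0.45472989,  0.53031342, -0.71553365]]), 't': array([-0.42264871, -0.16611511,  1.55851808])}
top {'fx': 419.9814287648422, 'fy': 419.9814287648422, 'cx': 319.04785888762075
[... 176 characters left out ...]
), 't': array([0.01939606, 0.55371336, 0.86405835])}
knob scene [(array([0.501, 0.17 , 0.166]), 0.54), (array([0.522, 0.005, 0.012]), 0.44)]
knob top [(array([0.494, 0.174, 0.163]), 0.68), (array([0.327, 0.174, 0.01 ]), 0.52), (array([0.516, 0.008, 0.01 ]), 0.52), (array([0.539, 0.221, 0.15 ]), 0.44), (array([0.8  , 0.263, 0.016]), 0.22)]
hob scene [(array([ 0.647, -0.295,  0.072]), 0.91)]
hob top [(array([ 0.592, -0.27 ,  0.076]), 0.9)]
shaft_tip scene []
shaft_tip top [(array([0.495, 0.171, 0.163]), 0.34), (array([0.541, 0.222, 0.147]), 0.32), (array([ 0.593, -0.273,  0.077]), 0.23)]
turntable scene [(array([0.575, 0.196, 0.152]), 0.62)]
turntable top [(array([0.542, 0.222, 0.149]), 0.76)]
```

View pics/scene0.png

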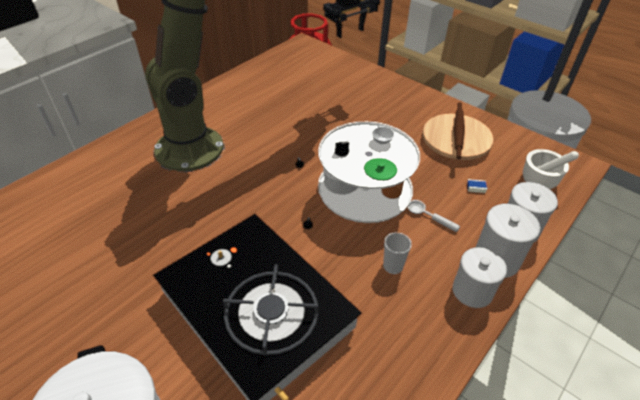

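View pics/top0.png

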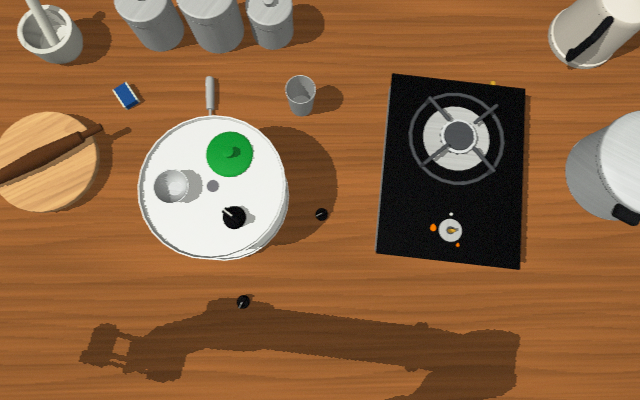

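The scene and top pictures show three black knob-like things in the top view: (234,217) on the turntable's top tier, and smaller ones at (321,214) and (243,302) on the shelf. I choose the one on the top tier, about 44 mm across. The spindle is at top (451,230), with the off dot at (451,213) and the large flame at (433,228). Next I check both in close crops.

Run:
```python
from h import *
z=np.load('pics/top0.npz');im=z['im'];d=z['d']
a=cv2.resize(im[190:245,205:265],(600,550),interpolation=cv2.INTER_CUBIC);save('knobc',a)
a=cv2.resize(im[200:255,420:480],(600,550),interpolation=cv2.INTER_CUBIC);save('spinc',a)
z=np.load('pics/scene0.npz');im2=z['im']
a=cv2.resize(im2[125:185,310:370],(600,600),interpolation=cv2.INTER_CUBIC);save('knobs',a)
a=cv2.resize(im2[235:280,190:250],(600,450),interpolation=cv2.INTER_CUBIC);save('spins',a)
for (u,v) in [(234,217),(234,212),(240,217),(451,230),(451,213),(433,228),(410,200)]: print(u,v,back('top',u,v,d[v,u]))
```

```text
234 217 [0.49016241 0.17128454 0.18539202]
234 212 [0.502096   0.17528481 0.16412519]
240 217 [0.49241169 0.16370177 0.16569653]
451 230 [ 0.46970353 -0.25338266  0.09610135]
451 213 [ 0.50695946 -0.26234826  0.07676795]
433 228 [ 0.47596484 -0.22271122  0.0759719 ]
410 200 [ 0.53525422 -0.17709173  0.07752156]
```

View pics/knobc.png

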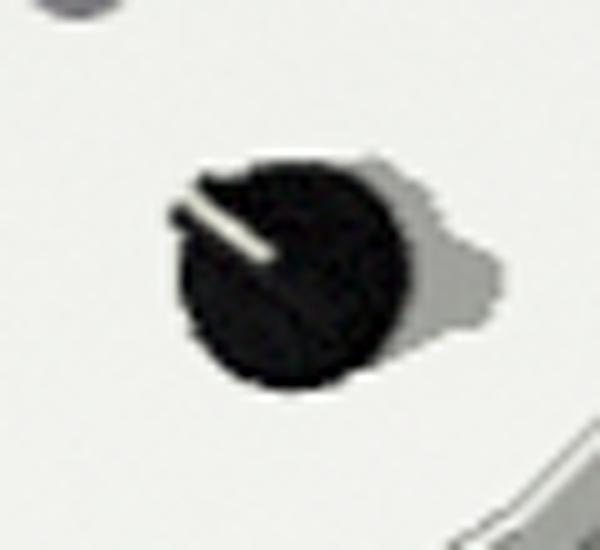

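View pics/spinc.png

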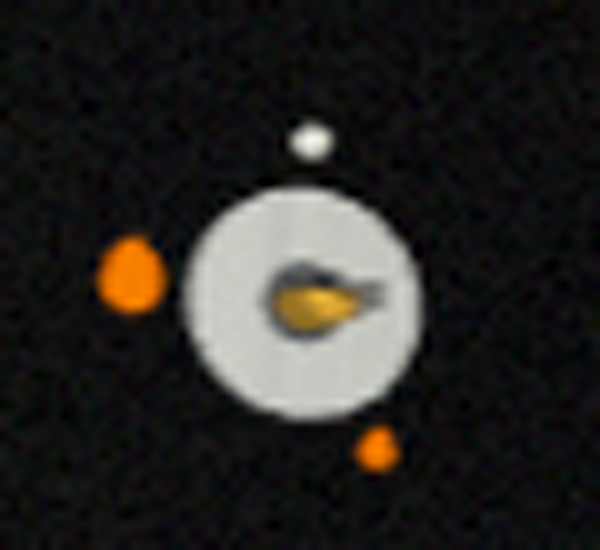

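View pics/knobs.png

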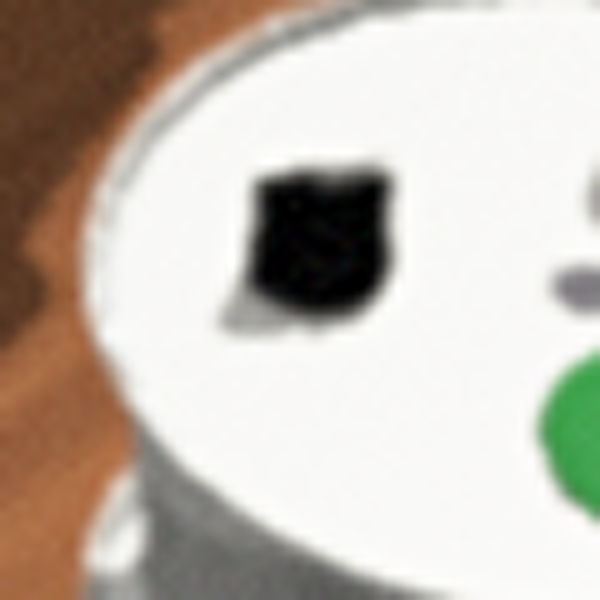

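View pics/spins.png

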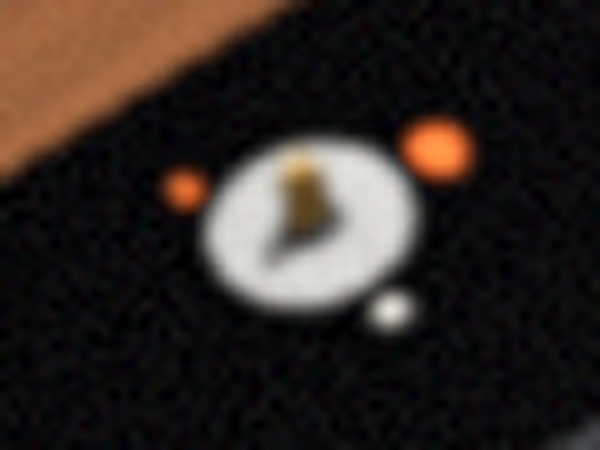

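The knob crop shows a 44 mm skirt with the white pointer running up-left, from (268,258) to (195,200) in the crop. The spindle crop shows the disc, the off dot and both flames. Now I measure these precisely with both cameras.

```bash
cat > m.py <<'E'
from h import *
def blobs(im,roi,f,amin=3):
    u0,v0,u1,v1=roi;s=im[v0:v1,u0:u1].astype(int);w=f(s)
    n,l,st,c=cv2.connectedComponentsWithStats(w.astype(np.uint8))
    return [(c[i]+[u0,v0],st[i,4]) for i in range(1,n) if st[i,4]>=amin]
E
python3 - <<'E'
from m import *
R={}
for c,roi,kroi in (('top',(420,200,480,255),(210,195,258,235)),('scene',(195,235,250,280),(325,135,355,165))):
    z=np.load(f'pics/{c}0.npz');im=z['im']
    P={}
    for n,f in (('or',lambda s:(s[...,0]>150)&(s[...,2]<100)&(s[...,0]-s[...,2]>90)),('wh',lambda s:(s.min(-1)>110))):
        for b,a in blobs(im,roi,f): 
            print(c,n,b.round(1),a,onz(c,*b,0.0765)[:2].round(4))
    dk=lambda s:(s.max(-1)<70)
    for b,a in blobs(im,kroi,dk): print(c,'knob dark',b.round(2),a, onz(c,*b,.165)[:2].round(4))
    # deck outline
    D=(im.max(-1)<60).astype(np.uint8)
    # deck from depth
    i=camera_info(c);d=z['d'];vv,uu=np.mgrid[:400,:640]
    p=np.stack([(uu-i['cx'])/i['fx']*d,(vv-i['cy'])/i['fy']*d,d],-1)
    X=(p-np.array(i['t']))@np.array(i['R'])
    m=(abs(X[...,2]-.076)<.006)&(X[...,0]>.3)&(X[...,1]<-.05)&(d>0)
    m=cv2.morphologyEx(m.astype(np.uint8),cv2.MORPH_CLOSE,np.ones((5,5)))
    n,l,st,_=cv2.connectedComponentsWithStats(m);k=1+st[1:,4].argmax()
    q=X[l==k][:,:2].astype(np.float32)
    print(c,'deck rect',cv2.minAreaRect(q))
    kz=X[(abs(X[...,0]-.49)<.05)&(abs(X[...,1]-.172)<.04)&(X[...,2]>.178)]
    print(c,'knob top pts',len(kz),kz.mean(0),cv2.minAreaRect(kz[:,:2].astype(np.float32)))
    sz=X[(abs(X[...,0]-.47)<.03)&(abs(X[...,1]+.255)<.03)&(X[...,2]>.09)]
    print('spindle top',len(sz),sz.mean(0))
    tz=X[(abs(X[...,0]-.54)<.15)&(abs(X[...,1]-.21)<.15)&(abs(X[...,2]-.15)<.005)]
    print('tier z',np.median(tz[:,2]))
print(onz('top',205+268/10-.45,190+258/10-.45,.184),onz('top',205+195/10-.45,190+200/10-.45,.184))
E
```

```text
top or [432.7 227.2] 35 [ 0.4777 -0.222 ]
top or [451.8 230. ] 14 [ 0.4713 -0.2617]
top or [457.4 244.5] 11 [ 0.4411 -0.2713]
top wh [450.5 213.8] 10 [ 0.5053 -0.2613]
top wh [449.8 229.8] 369 [ 0.4717 -0.2576]
top knob dark [234.23 217.2 ] 391 [0.4922 0.1745]
top deck rect ((0.5930578708648682, -0.20733876526355743), (0.4340110421180725, 0.44526049494743347), 82.89319610595703)
top knob top pts 156 [0.49350058 0.17565446 0.18310155] ((0.4937730133533478, 0.1760212481021881), (0.04006415233016014, 0.01296316459774971), 51.8444709777832)
spindle top 15 [ 0.46953586 -0.25782723  0.09588772]
tier z 0.14989610785629282
scene or [201.9 239. ] 138 [ 0.3946 -0.2506]
scene or [233.3 249.6] 25 [ 0.4791 -0.221 ]
scene or [208.  253.5] 6 [ 0.4418 -0.2701]
scene wh [220.7 257.1] 234 [ 0.4736 -0.2569]
scene wh [228.5 265.5] 12 [ 0.5067 -0.261 ]
scene knob dark [341.41 148.88] 152 [0.4987 0.1732]
scene deck rect ((0.7790032625198364, -0.332020103931427), (0.3703348636627197, 0.8148878216743469), 71.3873062133789)
scene knob top pts 61 [0.49672317 0.17587917 0.18295925] ((0.49557432532310486, 0.17769305408000946), (0.040992796421051025, 0.014796603471040726), 54.25405502319336)
spindle top 15 [ 0.47343282 -0.25738972  0.09558015]
tier z 0.15085180233415366
[0.49339137 0.1763868  0.184     ] [0.50414386 0.18984169 0.184     ]
```

```bash
cat >> h.py <<'E'
def plan(cur,yaw,tgt,tyaw):
    a=np.radians(yaw);d=np.array(tgt)-np.array(cur)
    x=np.cos(a)*d[0]+np.sin(a)*d[1]; z=-np.sin(a)*d[0]+np.cos(a)*d[1]
    print('row',(1000*np.array([x,-d[2],z])).round(1),'ay',round(-(tyaw-yaw),2))
E
python3 - <<'E'
from h import *
plan((.161,.630,.196),-14.37,(.4945,.177,.235),-128)
for n in('top','scene'):
  c=n;z=np.load(f'pics/{c}0.npz');im=z['im']
  # fit hob pose
  from scipy.optimize import least_squares
  f={'top':[(.5053,-.2613),(.4777,-.2220)],'scene':[(.5067,-.261),(.4791,-.221)]}[c]
  ax={'top':(.4717,-.2576),'scene':(.4736,-.2569)}[c]
  L=np.array([[.034,0],[0,.036]])
  def r(p):
    R=np.array([[np.cos(p[2]),-np.sin(p[2])],[np.sin(p[2]),np.cos(p[2])]])
    return np.r_[((L@R.T+p[:2])-np.array(f)).ravel()]
  s=least_squares(r,[.47,-.257,-.13]);print(c,s.x[:2],np.degrees(s.x[2]),s.fun)
# deck edges in top
e=[(392,74),(525,89),(520,268),(377,252)]
P=np.array([onz('top',*q,.076)[:2] for q in e]);print(P)
for i in range(4):
  d=P[(i+1)%4]-P[i];print(np.linalg.norm(d),np.degrees(np.arctan2(d[1],d[0])))
E
```

```text
row [ 435.5  -39.  -356.1] ay 113.63
top [ 0.4720841  -0.25701303] -8.283413074937386 [ 0.00042939 -0.0006114  -0.00042939  0.0006114 ]
scene [ 0.4733577  -0.25620192] -8.757293673067275 [ 0.00026133 -0.0003784  -0.00026133  0.00037839]
[[ 0.81889309 -0.15148335]
 [ 0.78269379 -0.44680859]
 [ 0.39152615 -0.39821928]
 [ 0.42780845 -0.10376347]]
0.29753551475500334 -96.98813342148553
0.3941738819376361 172.91921328437897
0.29668270694048754 82.97552728924296
0.3939852573570848 -6.956801753273002
```

{"fn": "move_arm", "kwargs": {"moves": [[0,-45,0,0,0,0],[0,-60,0,0,7,0],[435.5,-42,-356,0,113.6,0],[435.5,-42,-356,0,113.6,0],[435.5,-42,-356,0,113.6,0],[435.5,-42,-356,0,113.6,0],[435.5,-42,-356,0,113.6,0],[435.5,-42,-356,0,113.6,0],[435.5,-42,-356,0,113.6,0],[435.5,-42,-356,0,113.6,0],[435.5,-42,-356,0,113.6,0],[435.5,-42,-356,0,113.6,0],[435.5,-42,-356,0,113.6,0],[435.5,-42,-356,0,113.6,0],[435.5,-42,-356,0,113.6,0],[435.5,-42,-356,0,113.6,0],[435.5,-42,-356,0,113.6,0],[435.5,-42,-356,0,113.6,0],[435.5,-42,-356,0,113.6,0],[435.5,-42,-356,0,113.6,0]], "claw": 32, "newtons": 40}}

```text
time_s: 2.17
tool_pos: [0.4943, 0.178, 0.2376]
tool_rot: [-90.0, 0.0, -127.7]
force: [0.1, 0.6, 0.3]
grip_width: 0.0322
```

Run:
```python
from h import *
for c,(u0,v0,w) in (('top',(190,160,100)),('scene',(290,80,110))):
    im,d=read_camera(c);np.savez('pics/'+c+'1.npz',im=im,d=d)
    save(c+'1',im[v0:v0+w,u0:u0+w],5)
    print(c,proj(c,env.get_obs()['tool_pos']+np.array([0,0,-.011])),proj(c,(.4945,.177,.184)))
print(env.get_obs()['tool_rot'],env.get_obs()['qpos'])
```

```text
top (np.float64(225.84819403811952), np.float64(211.84696787916)) (np.float64(231.02439649307152), np.float64(214.7466182713078))
scene (np.float64(342.31766024670014), np.float64(129.53621697047856)) (np.float64(341.4207253654173), np.float64(142.19941147011923))
[-9.00121178e+01  1.22162514e-02 -1.27731768e+02] [-47.44485976   1.63566088  25.44936472  97.93988524  -0.72924596
  80.57940031 -59.61700674]
```

View pics/top1.png

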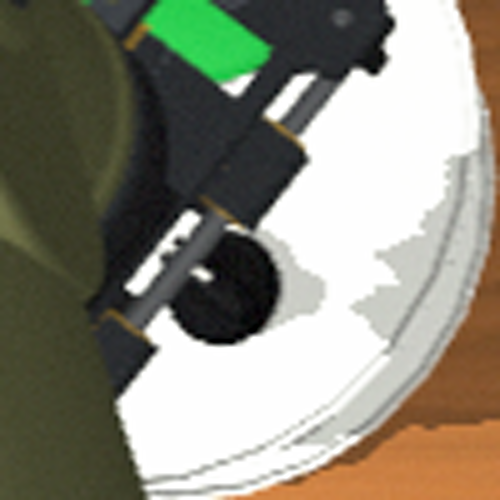

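View pics/scene1.png

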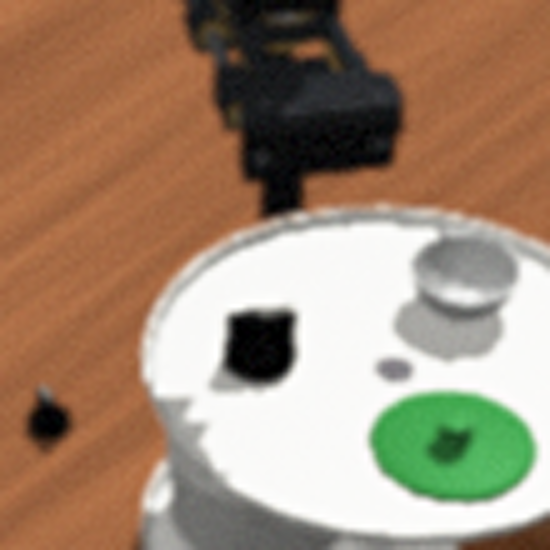

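The arm is over the knob and the open jaws straddle the bar (knob at top (234,216)). Next I descend to about 1.5 mm above the skirt.

{"fn": "move_arm", "kwargs": {"moves": [[0,20,0,0,0,0],[0,40,0,0,0,0],[0,52,0,0,0,0],[0,60,0,0,0,0],[0,60,0,0,0,0],[0,60,0,0,0,0]]}}

```text
time_s: 2.77
tool_pos: [0.4949, 0.177, 0.1778]
tool_rot: [-90.0, -0.0, -127.9]
force: [-0.8, 0.7, -0.8]
grip_width: 0.0322
```

Run:
```python
from h import *
for c,(u0,v0,w) in (('top',(190,160,100)),('scene',(290,80,110))):
    im,d=read_camera(c);np.savez('pics/'+c+'2.npz',im=im,d=d)
    save(c+'2',im[v0:v0+w,u0:u0+w],5)
```

```text
(no output)
```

View pics/top2.png

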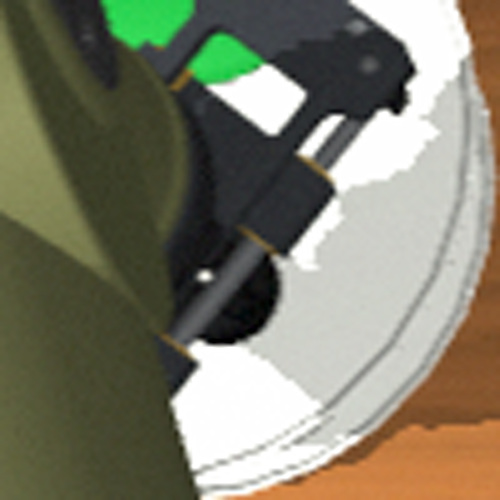

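View pics/scene2.png

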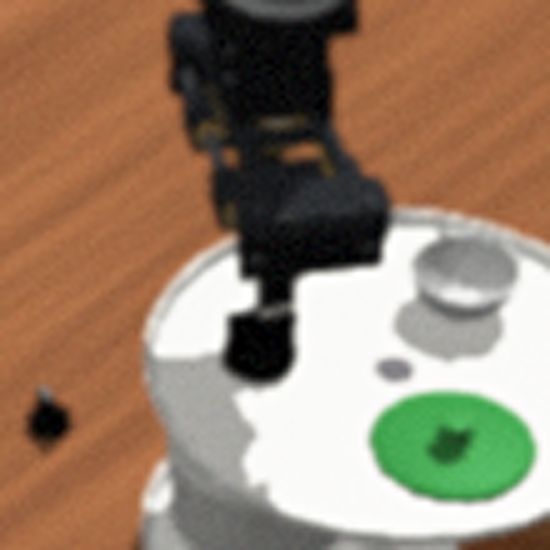

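Run:
```python
from h import *
T=np.array([.4949,.177,.1778]);a=np.radians(-127.9)
for c in('scene','top'):
  z=np.load(f'pics/{c}2.npz');i=camera_info(c);d=z['d'];vv,uu=np.mgrid[:400,:640]
  p=np.stack([(uu-i['cx'])/i['fx']*d,(vv-i['cy'])/i['fy']*d,d],-1)
  X=(p-np.array(i['t']))@np.array(i['R']);Q=X-T
  x=np.cos(a)*Q[...,0]+np.sin(a)*Q[...,1];zz=-np.sin(a)*Q[...,0]+np.cos(a)*Q[...,1];h=X[...,2]
  for lo,hi in((.152,.163),(.163,.17),(.17,.18),(.18,.19),(.19,.2),(.2,.21),(.21,.225)):
    m=(h>lo)&(h<hi)&(abs(x)<.04)&(abs(zz)<.04)&(d>0)
    if m.sum(): print(c,lo,m.sum(),'x',np.percentile(x[m],[2,50,98]).round(4),'z',np.percentile(zz[m],[2,50,98]).round(4))
```

```text
scene 0.152 123 x [-0.0389  0.0033  0.037 ] z [-0.027   0.0138  0.0389]
scene 0.163 51 x [-0.0178  0.0014  0.0184] z [0.0023 0.0102 0.0198]
scene 0.17 41 x [-0.0167  0.0015  0.0187] z [0.0014 0.0055 0.0096]
scene 0.18 50 x [-0.0196  0.002   0.0192] z [-0.0044  0.0038  0.0086]
scene 0.2 8 x [-0.0086 -0.0013  0.0054] z [0.0204 0.0238 0.0252]
scene 0.21 36 x [-0.0108 -0.0007  0.0089] z [0.0209 0.0243 0.0276]
top 0.152 84 x [0.0036 0.0201 0.0378] z [-0.0376 -0.      0.03  ]
top 0.163 84 x [-0.0056  0.0114  0.0214] z [-0.0169  0.0025  0.0167]
top 0.17 12 x [0.0016 0.0206 0.0215] z [-0.0063 -0.0003  0.0053]
top 0.18 48 x [-0.001   0.0143  0.0207] z [-0.0061 -0.0003  0.0057]
top 0.2 1 x [0.0054 0.0054 0.0054] z [-0.0162 -0.0162 -0.0162]
top 0.21 5 x [0.01   0.0103 0.0108] z [-0.0205 -0.0162  0.0179]
```

Run:
```python
from h import *
z=np.load('pics/scene2.npz');i=camera_info('scene')
im=z['im'];d=z['d']
np.set_printoptions(linewidth=220)
print((1000*d[128:160,334:356]).astype(int))
for s in(-1,1):
  a=np.radians(-127.9)
  for zz in (.016,.03):
   for x in(-.0095,.0095):
    for h in(.1668,.2): print(s,zz,x,h,np.round(proj('scene',np.array([.4949,.177,h])+x*np.array([np.cos(a),np.sin(a),0])+s*zz*np.array([-np.sin(a),np.cos(a),0])),1))
a=im[125:165,325:365].astype(float);a=np.clip(255*(a/255)**.45,0,255).astype(np.uint8)
save('sc2g',a,14)
```

```text
[[1637 1381 1385 1152 1141 1142 1142 1140 1139 1141 1145 1144 1145 1143 1146 1143 1149 1143 1148 1147 1149 1150]
 [1381 1380 1385 1150 1137 1140 1143 1144 1142 1141 1146 1146 1147 1145 1145 1154 1157 1158 1155 1157 1158 1161]
 [1376 1382 1387 1153 1142 1143 1153 1153 1153 1154 1156 1156 1158 1155 1157 1151 1161 1161 1160 1164 1161 1162]
 [1376 1382 1380 1156 1154 1154 1156 1152 1155 1157 1158 1160 1154 1157 1161 1158 1163 1158 1163 1165 1164 1168]
 [1378 1382 1379 1156 1158 1158 1156 1160 1159 1158 1162 1161 1161 1164 1160 1161 1164 1167 1165 1167 1166 1167]
 [1375 1376 1379 1157 1159 1160 1158 1158 1161 1157 1161 1163 1165 1165 1162 1167 1168 1165 1165 1168 1167 1167]
 [1378 1372 1374 1159 1159 1159 1161 1163 1163 1162 1162 1162 1169 1162 1167 1167 1169 1168 1167 1168 1174 1166]
 [1368 1376 1373 1162 1162 1161 1160 1163 1169 1165 1166 1171 1169 1167 1167 1364 1370 1370 1370 1369 1370 1374]
 [1368 1366 1369 1367 1164 1164 1164 1247 1248 1250 1252 1255 1253 1250 1254 1369 1369 1367 1367 1373 1371 1372]
 [1363 1366 1367 1360 1365 1363 1363 1250 1247 1252 1254 1249 1253 1249 1257 1361 1
[... 2376 characters left out ...]
    0 1302 1302 1302 1302]
 [1299 1296 1295 1296 1288 1298 1298 1296 1297 1291 1301 1297 1299 1298 1295 1299 1294 1301 1298 1296 1299 1295]]
-1 0.016 -0.0095 0.1668 [343.3 143.1]
-1 0.016 -0.0095 0.2 [343.9 133.7]
-1 0.016 0.0095 0.1668 [336.6 143.9]
-1 0.016 0.0095 0.2 [337.1 134.4]
-1 0.03 -0.0095 0.1668 [342.1 140. ]
-1 0.03 -0.0095 0.2 [342.7 130.6]
-1 0.03 0.0095 0.1668 [335.5 140.8]
-1 0.03 0.0095 0.2 [336.  131.3]
1 0.016 -0.0095 0.1668 [345.9 150.4]
1 0.016 -0.0095 0.2 [346.6 140.9]
1 0.016 0.0095 0.1668 [339.2 151.2]
1 0.016 0.0095 0.2 [339.7 141.7]
1 0.03 -0.0095 0.1668 [347.1 153.6]
1 0.03 -0.0095 0.2 [347.8 144.1]
1 0.03 0.0095 0.1668 [340.3 154.5]
1 0.03 0.0095 0.2 [340.9 145. ]
```

View pics/sc2g.png

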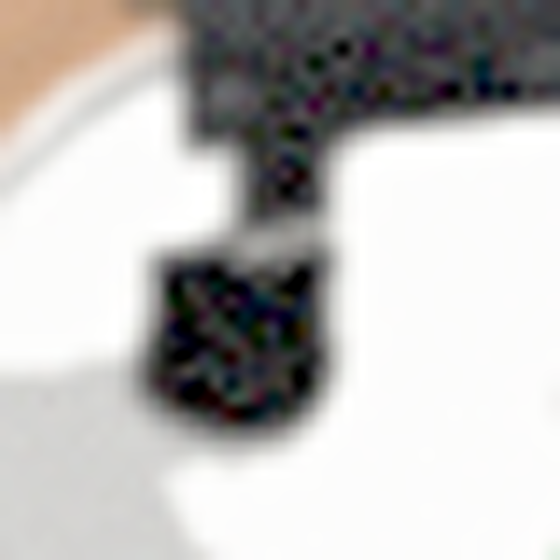

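Run:
```python
from h import *
z=np.load('pics/scene2.npz');d=z['d']
a=np.radians(-127.9)
def f(c,u,v,d):
  X=back(c,u,v,d);Q=X-np.array([.4949,.177,.1778]);return np.round([np.cos(a)*Q[0]+np.sin(a)*Q[1],X[2],-np.sin(a)*Q[0]+np.cos(a)*Q[1]],4)
for u,v in [(338,135),(338,130),(360,133),(344,137),(344,141),(346,140)]: print(u,v,d[v,u],f('scene',u,v,d[v,u]))
z=np.load('pics/top2.npz');d=z['d']
for u,v in [(190+a_//5,160+b//5) for a_,b in ((285,210),(330,190),(250,240),(225,290),(205,275),(260,290),(180,370),(190,340))]: print(u,v,d[v,u],f('top',u,v,d[v,u]))
```

```text
338 135 1.1628453 [0.0336 0.2803 0.0865]
338 130 1.142156 [0.0362 0.3016 0.0939]
360 133 1.1769646 [-0.0237  0.2755  0.0826]
344 137 1.2549012 [2.000e-04 2.196e-01 2.230e-02]
344 141 1.261554 [1.00e-04 2.08e-01 2.48e-02]
346 140 1.2570602 [-0.0045  0.2127  0.0273]
247 202 0.65427166 [0.0324 0.296  0.0319]
256 198 0.6603869 [0.0386 0.2913 0.0456]
240 208 0.65537333 [0.029  0.2931 0.018 ]
235 218 0.6531231 [0.0326 0.2925 0.0011]
231 215 0.7642084 [ 1.000e-04  1.822e-01 -7.000e-04]
242 218 0.77936685 [0.0163 0.1666 0.007 ]
226 234 0.64367235 [ 0.0383  0.2974 -0.0263]
228 228 0.65467083 [ 0.0329  0.288  -0.0177]
```

The scene depth puts the fingertips near z≈0.203, about 36 mm higher than the reported TCP and nose length imply (body bottom also +38 mm). I don't trust either number yet, so I go down in small guarded steps and look again.

{"fn": "move_arm", "kwargs": {"moves": [[0,4,0,0,0,0],[0,8,0,0,0,0],[0,10,0,0,0,0],[0,10,0,0,0,0]]}}

```text
time_s: 3.2
tool_pos: [0.4945, 0.1766, 0.167]
tool_rot: [-90.0, -0.0, -128.0]
force: [-0.2, -0.3, -0.2]
grip_width: 0.0319
```

Run:
```python
from h import *
im,d=read_camera('scene')
a=im[115:165,315:365].astype(float);a=np.clip(255*(a/255)**.45,0,255).astype(np.uint8)
save('sc3g',a,11);o=env.get_obs();print(o['force'],o['tool_pos'],o['qpos'],o['effort'])
for v in range(134,150): print(v,[int(1000*x) for x in d[v,336:352]])
```

```text
[0.89410276 0.44987691 0.24819152] [0.49464917 0.17662949 0.16726155] [-46.98260391   3.93212889  25.66884022 103.87743748  -1.78078187
  72.61707516 -58.80306095] [ 8.78329320e-04 -3.07789493e+01  9.77796502e-01 -3.03953326e+01
 -5.81085356e-02 -5.87301585e-02  3.39582701e-03]
134 [1297, 1162, 1156, 1158, 1162, 1163, 1168, 1163, 1161, 1167, 1167, 1165, 1165, 1167, 1167, 1164]
135 [1370, 1165, 1162, 1161, 1163, 1164, 1165, 1166, 1167, 1168, 1167, 1167, 1168, 1169, 1169, 1170]
136 [1173, 1165, 1165, 1163, 1161, 1172, 1168, 1167, 1167, 1168, 1173, 1171, 1171, 1171, 1172, 1174]
137 [1172, 1169, 1166, 1169, 1170, 1169, 1170, 1169, 1171, 1167, 1171, 1168, 1173, 1175, 1180, 1176]
138 [1360, 1171, 1173, 1169, 1169, 1171, 1171, 1173, 1175, 1175, 1173, 1176, 1175, 1173, 1178, 1177]
139 [1354, 1170, 1176, 1175, 1172, 1174, 1173, 1175, 1172, 1253, 1258, 1260, 1262, 1356, 1359, 1357]
140 [1356, 1355, 1352, 1352, 1257, 1258, 1256, 1259, 1257, 1264, 1258, 1263, 1263, 1356, 1350, 1355]
141 [1349, 1350, 1352, 1350, 1266, 1260, 1266, 1261, 1261, 1261, 1263, 1265, 1263, 1352, 1356, 1356]
142 [1296, 1299, 1298, 1293, 1264, 1261, 1263, 1260, 1264, 1266, 1262, 1261, 1266, 1296, 1349, 1347]
143 [1291, 1289, 1292, 1286, 1265, 1265, 1265, 1266, 1265, 1269, 1265, 1268, 1268, 1300, 1340, 1352]
144 [1292, 1294, 1291, 1295, 1265, 1264, 1269, 1269, 1272, 1263, 1267, 1269, 1294, 1343, 1342, 1340]
145 [1292, 1294, 1289, 1293, 1291, 1294, 1292, 1295, 1297, 1302, 1300, 1301, 1302, 1341, 1342, 1342]
146 [1295, 1299, 1297, 1293, 1297, 1299, 1296, 1295, 1303, 1300, 1299, 1299, 1305, 1337, 1339, 1339]
147 [1298, 1297, 1296, 1298, 1294, 1302, 1299, 1300, 1304, 1297, 1305, 1305, 1302, 1333, 1333, 1333]
148 [1296, 1296, 1298, 1299, 1303, 1300, 1304, 1304, 1309, 1307, 1309, 1310, 1310, 1330, 1330, 1329]
149 [1303, 1301, 1302, 1303, 1306, 1306, 1304, 1304, 1307, 1307, 1304, 1305, 1303, 1332, 1331, 1328]
```

View pics/sc3g.png

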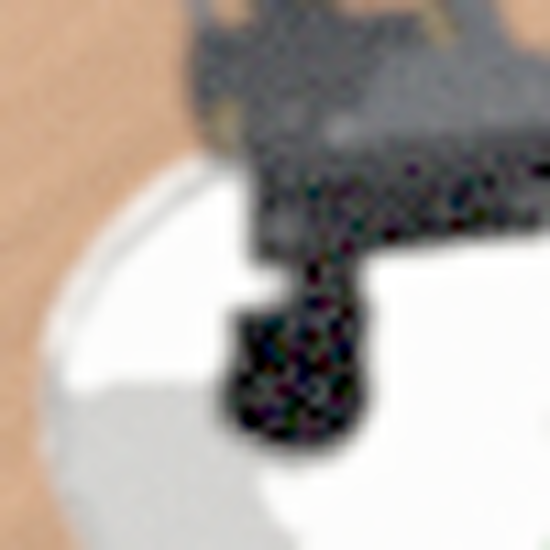

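Run:
```python
from h import *
a=np.radians(-128)
def f(u,v,d):
  X=back('scene',u,v,d);Q=X-np.array([.4946,.1766,.1672]);return np.round([np.cos(a)*Q[0]+np.sin(a)*Q[1],X[2],-np.sin(a)*Q[0]+np.cos(a)*Q[1]],4)
print(f(344,144.5,1.268),f(339.5,143,1.265),f(348.5,143,1.268),f(334.5,144,1.292),f(349,144,1.296))
```

```text
[-0.0005  0.1973  0.0265] [0.0114 0.202  0.0236] [-0.0129  0.2003  0.0259] [0.0198 0.1828 0.0025] [-0.0201  0.1806  0.007 ]
```

Still no contact force at reported tip z 0.156, so the visual reading (tip ≈0.197, centred along the bar to about 1 mm) is the right one. I continue down by sight.

{"fn": "move_arm", "kwargs": {"moves": [[0,5,0,0,0,0],[0,10,0,0,0,0],[0,15,0,0,0,0],[0,18,0,0,0,0],[0,18,0,0,0,0]]}}

```text
time_s: 3.67
tool_pos: [0.4942, 0.1765, 0.1485]
tool_rot: [-90.0, -0.1, -128.0]
force: [0.1, 0.5, 0.1]
grip_width: 0.0319
```

Run:
```python
from h import *
im,d=read_camera('scene');np.savez('pics/scene4.npz',im=im,d=d)
a=im[115:165,315:365].astype(float);a=np.clip(255*(a/255)**.45,0,255).astype(np.uint8)
save('sc4g',a,11);o=env.get_obs();print(o['force'],o['tool_pos'])
for v in range(138,158): print(v,[int(1000*x) for x in d[v,333:352]])
im,d=read_camera('top');np.savez('pics/top4.npz',im=im,d=d);save('top4',im[160:260,190:290],5)
```

```text
[0.80806189 1.1058754  0.07965926] [0.49452354 0.17659569 0.14899685]
138 [1365, 1359, 1363, 1174, 1161, 1161, 1166, 1161, 1163, 1164, 1167, 1166, 1166, 1166, 1168, 1171, 1167, 1167, 1166]
139 [1354, 1358, 1354, 1177, 1164, 1168, 1167, 1166, 1166, 1167, 1166, 1167, 0, 1179, 1175, 1178, 1181, 1180, 1182]
140 [1354, 1354, 1356, 1180, 1173, 1176, 1175, 1174, 1176, 1175, 1177, 1177, 1181, 1178, 1177, 1177, 1182, 0, 1183]
141 [1351, 1353, 1355, 1182, 1174, 1179, 1178, 1178, 1177, 1179, 1182, 1180, 1181, 1181, 1181, 1182, 1186, 1184, 1182]
142 [1344, 1350, 1295, 1183, 1180, 1181, 1181, 1179, 1182, 1185, 1184, 1184, 1184, 1184, 1183, 1184, 1189, 1188, 1189]
143 [1345, 1348, 0, 1189, 1180, 1183, 1182, 1185, 1184, 1186, 1184, 1184, 1186, 1182, 1191, 1183, 1187, 1193, 1189]
144 [1344, 1342, 1292, 1188, 1181, 1184, 1189, 1180, 1185, 1186, 1185, 1191, 1186, 1186, 1186, 1190, 1190, 1189, 1191]
145 [1338, 1343, 1288, 1291, 1183, 1183, 1188, 1186, 1191, 1187, 1268, 1272, 1273, 1269, 1275, 1300, 1338, 1338, 1336]
146 [1339, 1338, 1293, 1291, 1290, 1295, 1295, 1271, 1274, 1277, 1279, 1275, 1275, 1271
[... 640 characters left out ...]
16, 1309, 1304, 1298, 1300, 1299, 1297, 1299, 1295, 1300, 1295, 1303, 1304, 1300, 1308, 1314, 1318, 1320]
153 [1319, 1315, 1305, 1307, 1301, 1301, 1300, 1299, 1300, 1300, 1295, 1296, 1296, 1302, 1302, 1312, 1318, 1313, 1316]
154 [1314, 1315, 1307, 1305, 1303, 1299, 1301, 1294, 1299, 1297, 1295, 1304, 1301, 1304, 1310, 1308, 1315, 1311, 1312]
155 [1310, 1308, 1312, 1306, 1307, 1304, 1304, 1299, 1297, 1303, 1305, 1302, 1300, 1306, 1308, 1311, 1305, 1310, 1309]
156 [1304, 1307, 1301, 1311, 1308, 1307, 1304, 1301, 1304, 1300, 1304, 1303, 1304, 1309, 1306, 1309, 1309, 1308, 1306]
157 [1300, 1304, 1305, 1304, 1307, 1304, 1299, 1301, 1304, 1302, 1307, 1301, 1305, 1301, 1300, 1297, 1304, 1304, 1304]
```

View pics/sc4g.png

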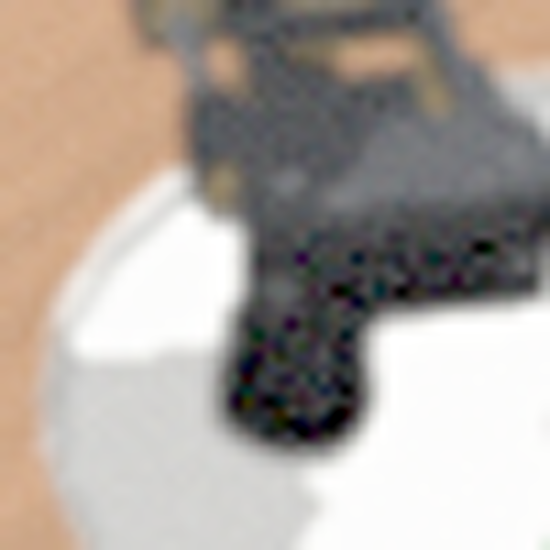

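View pics/top4.png

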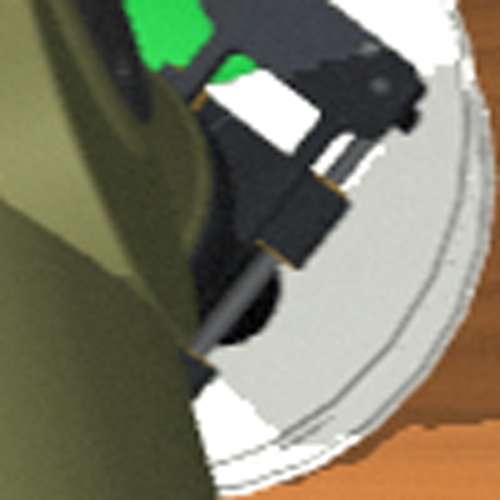

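Run:
```python
from h import *
a=np.radians(-128)
def f(u,v,d):
  X=back('scene',u,v,d);Q=X-np.array([.4945,.1766,.149]);return np.round([np.cos(a)*Q[0]+np.sin(a)*Q[1],X[2],-np.sin(a)*Q[0]+np.cos(a)*Q[1]],4)
print(f(344,149.6,1.281),f(344,148,1.278),f(344,145,1.270),f(339,145,1.187))
```

```text
[-0.0015  0.1794  0.0265] [-0.0015  0.1844  0.0257] [-0.0009  0.1951  0.026 ] [0.0289 0.2478 0.0862]
```

Fingertip now at about 0.1795, with no contact. I go down 10 mm, then feel for the skirt.

{"fn": "move_arm", "kwargs": {"moves": [[0,4,0,0,0,0],[0,8,0,0,0,0],[0,10,0,0,0,0],[0,10,0,0,0,0],[0,10,0,0,0,0]]}}

```text
time_s: 4.18
tool_pos: [0.4948, 0.1767, 0.1394]
tool_rot: [-90.0, -0.0, -128.0]
force: [0.1, 0.7, 0.6]
grip_width: 0.0319
```

Run:
```python
from h import *
im,d=read_camera('scene')
o=env.get_obs();print(o['force'],o['tool_pos'])
for v in range(144,158): print(v,[int(1000*x) for x in d[v,333:352]])
```

```text
[-0.15410888  0.30243285  0.20397134] [0.49488978 0.17675008 0.13958269]
144 [1340, 1346, 1290, 1190, 1184, 1185, 1185, 1184, 1183, 1186, 1188, 1186, 1189, 1187, 1188, 1190, 1191, 1191, 1191]
145 [1339, 1336, 1293, 1191, 1181, 1185, 1190, 1187, 1193, 1186, 1188, 1190, 1190, 1189, 1182, 1193, 1188, 1196, 1190]
146 [1336, 1335, 1299, 1192, 1188, 1188, 1189, 1186, 1193, 1190, 1189, 1192, 1195, 1191, 1190, 1194, 1198, 1194, 1196]
147 [1330, 1330, 1297, 1196, 1191, 1191, 1193, 1189, 1194, 1197, 1191, 1196, 1196, 1196, 1195, 1195, 1198, 1335, 1328]
148 [1331, 1311, 1302, 1298, 1193, 1190, 1190, 1194, 1193, 1276, 1277, 1280, 1278, 1279, 1279, 1304, 1329, 1332, 1336]
149 [1328, 1314, 1303, 1300, 1305, 1306, 1304, 1281, 1278, 1278, 1283, 1284, 1284, 1282, 1283, 1301, 1332, 1327, 1333]
150 [1324, 1310, 1302, 1303, 1298, 1300, 1302, 1286, 1284, 1281, 1287, 1285, 1288, 1289, 1287, 1306, 1311, 1322, 1324]
151 [1318, 1310, 1304, 1301, 1299, 1296, 1299, 1280, 1284, 1282, 1288, 1284, 1285, 1289, 1287, 1304, 1312, 1321, 1321]
152 [1316, 1310, 1309, 1303, 1300, 1302, 1299, 1284, 1290, 1292, 1287, 1292, 1292, 1289, 1289, 1305, 1321, 1310, 1322]
153 [1313, 0, 1309, 1306, 1301, 1301, 1298, 1295, 1299, 1297, 1298, 1298, 1296, 1299, 1300, 1306, 1317, 1313, 1315]
154 [1309, 1315, 1312, 1300, 1304, 1299, 1304, 1299, 1301, 1306, 1299, 1301, 1298, 1296, 1305, 1308, 1314, 1314, 1311]
155 [1307, 1305, 1309, 1305, 1312, 1307, 1302, 1304, 1297, 1303, 1301, 1303, 1306, 1299, 1307, 1310, 1306, 1313, 1310]
156 [1305, 1305, 1306, 1304, 1308, 1309, 1313, 1306, 1302, 1299, 1307, 1306, 1307, 1309, 1306, 1307, 1298, 1308, 1308]
157 [1303, 1305, 1307, 1306, 1299, 1299, 1303, 1305, 1302, 1307, 1300, 1300, 1306, 1303, 1302, 1303, 1299, 1301, 1301]
```

{"fn": "move_arm", "kwargs": {"moves": [[0,1,0,0,0,0],[0,1.5,0,0,0,0],[0,1.5,0,0,0,0]]}}

```text
time_s: 4.48
tool_pos: [0.4951, 0.1768, 0.1384]
tool_rot: [-90.0, 0.0, -128.0]
force: [-0.0, 0.6, 1.7]
grip_width: 0.032
```

{"fn": "move_arm", "kwargs": {"moves": [[0,0,0,0,0,0],[0,0,0,0,0,0],[0,0,0,0,0,0],[0,0,0,0,0,0],[0,0,0,0,0,0],[0,0,0,0,0,0]], "claw": 5, "newtons": 40}}

```text
time_s: 4.98
tool_pos: [0.4951, 0.177, 0.1384]
tool_rot: [-90.0, 0.0, -128.0]
force: [0.0, 0.3, 3.4]
grip_width: 0.0127
```

Run:
```python
from h import *
im,d=read_camera('scene')
o=env.get_obs();print(o['force'],o['tool_pos'],o['tool_rot'],o['grip_width'])
for v in range(144,158): print(v,[int(1000*x) for x in d[v,333:352]])
save('sc5',im[115:165,315:365],11)
```

```text
[-0.6432291   0.88162398  5.08905343] [0.49516445 0.1769831  0.13844667] [-8.99860140e+01  4.97998623e-02 -1.27960473e+02] 0.013112527248069654
144 [1337, 1342, 1290, 1191, 1185, 1184, 1181, 1187, 1182, 1188, 1185, 1187, 1188, 1189, 1190, 1192, 1191, 1192, 1191]
145 [1335, 1343, 1286, 1191, 1187, 1184, 1188, 1188, 1188, 1190, 1188, 1192, 1184, 1196, 1191, 1194, 1194, 1194, 1191]
146 [1334, 1338, 1299, 1195, 1193, 1187, 1185, 1191, 1193, 1193, 1192, 1190, 1193, 1189, 1196, 1194, 1196, 1194, 1196]
147 [1332, 1335, 1294, 1194, 1189, 1190, 1191, 1195, 1198, 1194, 1190, 1195, 1194, 1194, 1198, 1200, 1196, 1198, 1197]
148 [1328, 1308, 1304, 1301, 1195, 1191, 1195, 1193, 1195, 1195, 1195, 1290, 1294, 1295, 1292, 1308, 1331, 1328, 1331]
149 [1329, 1309, 1306, 1303, 1307, 1305, 1292, 1294, 1294, 1292, 1289, 1291, 1299, 1293, 1307, 1303, 1327, 1328, 1332]
150 [1320, 1311, 1301, 1301, 1303, 1297, 1294, 1294, 1295, 1301, 1293, 1293, 1297, 1296, 1298, 1303, 1316, 1322, 1327]
151 [1321, 1310, 1308, 1303, 1296, 1293, 1296, 1297, 1297, 1294, 1291, 1301, 1300, 1298, 1301, 1307, 1316, 1319, 1320]
152 [1317, 1309, 1306, 1305, 1303, 1298, 1296, 1298, 1292, 1295, 1297, 1292, 1295, 1304, 1302, 1308, 1320, 1319, 1317]
153 [1308, 1312, 1308, 1306, 1299, 1299, 1296, 1300, 1295, 1297, 1299, 1297, 1301, 1296, 1303, 1307, 1315, 1314, 1311]
154 [1312, 1316, 1310, 1307, 0, 1302, 1300, 1303, 1297, 1300, 1299, 1300, 1299, 1301, 1304, 1316, 1313, 1310, 1318]
155 [1306, 1304, 1310, 1310, 1307, 1298, 1304, 1303, 1303, 1301, 1297, 1298, 1308, 1304, 1311, 1310, 1311, 1308, 1306]
156 [1310, 1307, 1306, 1306, 1304, 1303, 1303, 1303, 1302, 1304, 1302, 1305, 1306, 1307, 1311, 1307, 1310, 1310, 1308]
157 [1305, 1305, 1305, 1302, 1307, 1305, 1305, 1302, 1301, 1304, 1300, 1296, 1301, 1300, 1303, 1302, 1301, 1305, 1306]
```

Gripped at 13 mm, with the tips resting lightly on the skirt (reported z 0.1384 means knob underside 0.150). Lifting.

{"fn": "move_arm", "kwargs": {"moves": [[0,-10,0,0,0,0],[0,-30,0,0,0,0],[0,-60,0,0,0,0],[0,-90,0,0,0,0],[0,-90,0,0,0,0],[0,-90,0,0,0,0]]}}

```text
time_s: 5.53
tool_pos: [0.4958, 0.1769, 0.2298]
tool_rot: [-89.9, 0.2, -128.0]
force: [-0.3, 0.3, -1.8]
grip_width: 0.0126
```

Run:
```python
from h import *
o=env.get_obs();print(o['force'],o['tool_pos'],o['tool_rot'],o['grip_width'])
im,d=read_camera('scene');save('sc6',im[60:210,270:420],4)
plan(o['tool_pos'],-128,(.473,-.2565,o['tool_pos'][2]-.05),-187.3)
print(onz('top',450,230,.09))
```

```text
[-0.29179133  0.32414945 -1.83404176] [0.49575759 0.17689898 0.22979613] [ -89.92935619    0.16402302 -127.97955257] 0.012629957526895377
row [355.5  50.  248.9] ay 59.3
[ 0.47023457 -0.2533928   0.09      ]
```

View pics/sc6.png

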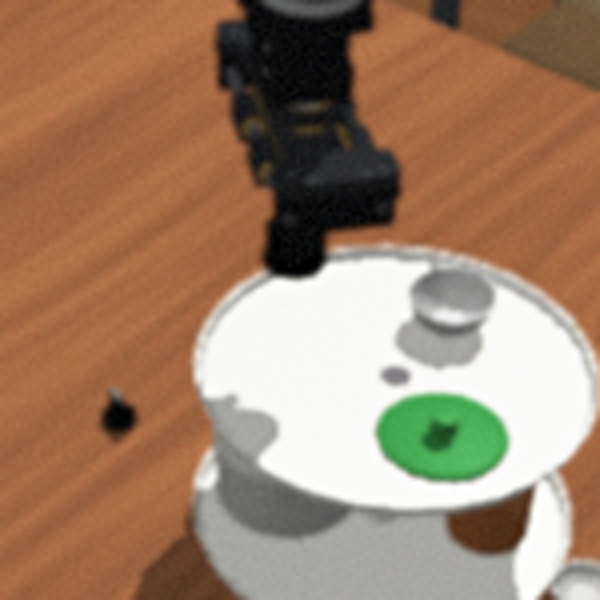

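The scene picture shows the knob in the grip (crop (295,255)), well clear of the tier. Next I carry it to above the spindle, staying high first.

Run:
```python
from h import *
plan((.4945,.177,.2285),-127.97,(.4945-.022,.177-.4335,.145),-187.3)
```

```text
row [355.3  83.5 249.4] ay 59.33
```

{"fn": "move_arm", "kwargs": {"moves": [[20,0,14,0,3,0],[55,0,39,0,9,0],[91,0,64,0,15,0],[125,0,88,0,21,0],[158,0,111,0,27,0],[190,0,133,0,33,0],[222,0,156,0,39,0],[254,0,178,0,45,0],[286,20,201,0,50,0],[318,40,223,0,55,0],[345,60,242,0,58,0],[355,75,249,0,59.3,0],[355.3,83.5,249.4,0,59.3,0],[355.3,83.5,249.4,0,59.3,0],[355.3,83.5,249.4,0,59.3,0],[355.3,83.5,249.4,0,59.3,0],[355.3,83.5,249.4,0,59.3,0]]}}

```text
time_s: 7.0
tool_pos: [0.474, -0.2553, 0.1453]
tool_rot: [-90.0, 0.1, 172.9]
force: [-0.3, 0.4, 0.0]
grip_width: 0.0128
```

Run:
```python
from h import *
o=env.get_obs();print(o['force'],o['tool_pos'],o['tool_rot'],o['grip_width'],o['qpos'])
for c,(u0,v0) in (('scene',(170,190)),('top',(395,170))):
    im,d=read_camera(c);np.savez(f'pics/{c}7.npz',im=im,d=d);save(c+'7',im[v0:v0+100,u0:u0+100],6)
    print(c,np.round(proj(c,(o['tool_pos']+np.array([0,0,.0116]))),1),np.round(proj(c,(.4727,-.2568,.097)),1))
```

```text
[-0.32327647  0.36314291  0.01895275] [ 0.47401701 -0.25532822  0.14534853] [-9.00457151e+01  8.57217895e-02  1.72900810e+02] 0.012846123134145494 [-21.00850753   8.32960001  50.95825357 104.50915944  -6.944005
  70.2940164  -65.1023282 ]
scene [216.6 235.7] [219.3 251.7]
top [462.5 224.9] [452.7 228.5]
```

View pics/scene7.png

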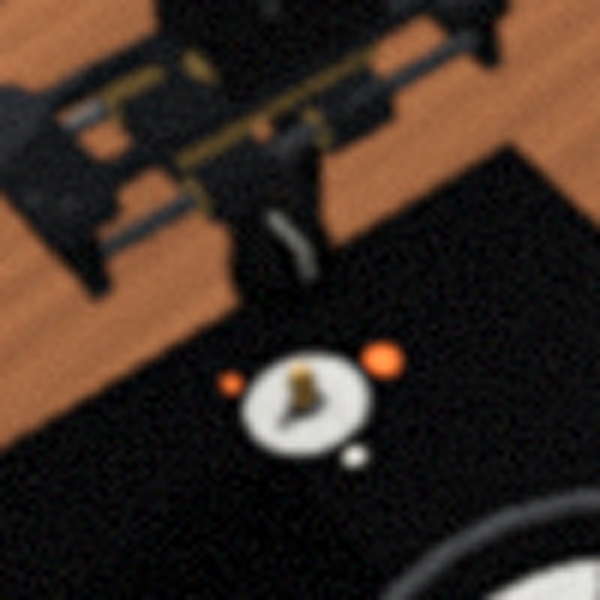

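View pics/top7.png

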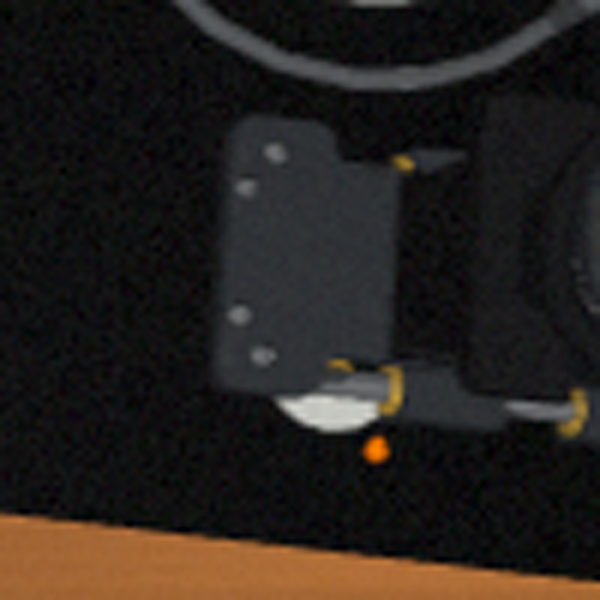

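Run:
```python
from h import *
T=np.array([.4740,-.2553,.1453+.0116]);a=np.radians(-7.1);ex=np.array([np.cos(a),np.sin(a),0])
for x,z in((0,.034),(.02,.034),(.02,.015),(.022,.015),(.022,0)):
    u=np.array(proj('scene',T+x*ex+[0,0,z]));print(x,z,u.round(1),((u-[170,190])*6+2.5).round(0))
z=np.load('pics/scene7.npz');im=z['im']
a=im[215:250,200:235].astype(float);a=np.clip(255*(a/255)**.5,0,255).astype(np.uint8);save('sc7g',a,16)
```

```text
0 0.034 [214.4 226. ] [269. 219.]
0.02 0.034 [219.4 231.1] [299. 249.]
0.02 0.015 [220.5 236.5] [306. 282.]
0.022 0.015 [221. 237.] [309. 285.]
0.022 0 [221.9 241.2] [314. 310.]
```

View pics/sc7g.png

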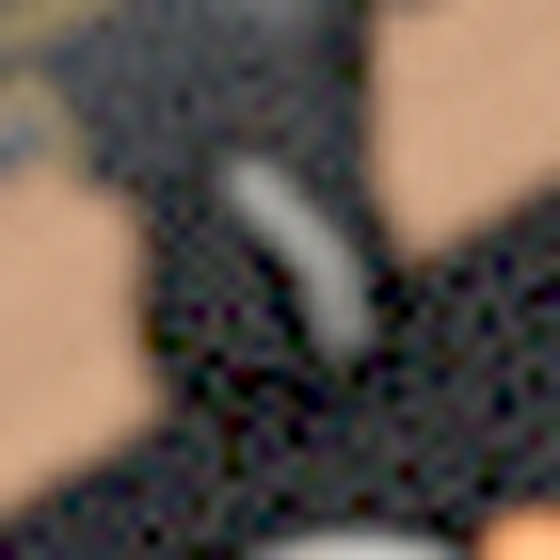

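The pointer line is seen at scene (214.5,225) to (219.8,231) to (221,236), within 0.5 px of prediction. So the knob's pose in the hand is confirmed. Small correction, then down to just above the spindle.

{"fn": "move_arm", "kwargs": {"moves": [[1,10,1.5,0,0,0],[1,25,1.5,0,0,0],[1,40,1.5,0,0,0],[1,52,1.5,0,0,0],[1,56,1.5,0,0,0],[1,56,1.5,0,0,0],[1,56,1.5,0,0,0]]}}

```text
time_s: 7.68
tool_pos: [0.4718, -0.2583, 0.0887]
tool_rot: [-90.0, 0.0, 172.7]
force: [-0.5, -0.7, -0.2]
grip_width: 0.0128
```

Run:
```python
from h import *
o=env.get_obs();print(o['force'],o['tool_pos'],o['tool_rot'],o['grip_width'])
c='scene';im,d=read_camera(c);np.savez(f'pics/{c}8.npz',im=im,d=d)
a=im[230:280,195:245].astype(float);a=np.clip(255*(a/255)**.5,0,255).astype(np.uint8);save('sc8g',a,12)
T=o['tool_pos']+[0,0,.0116];a=np.radians(o['tool_rot'][2]-180);ex=np.array([np.cos(a),np.sin(a),0])
for x,z in((0,.034),(.02,.034),(.02,.015),(.022,0)):
    u=np.array(proj('scene',T+x*ex+[0,0,z]));print(x,z,u.round(1),((u-[195,230])*12+5.5).round(0))
```

```text
[-0.53442914 -0.66968032 -0.21678784] [ 0.47179668 -0.25832319  0.08867038] [-8.99881369e+01  1.58615652e-03  1.72726001e+02] 0.012829822138121307
0 0.034 [216.4 242.1] [262. 151.]
0.02 0.034 [221.1 247.2] [319. 211.]
0.02 0.015 [222.2 252.2] [332. 272.]
0.022 0 [223.5 256.6] [348. 325.]
```

View pics/sc8g.png

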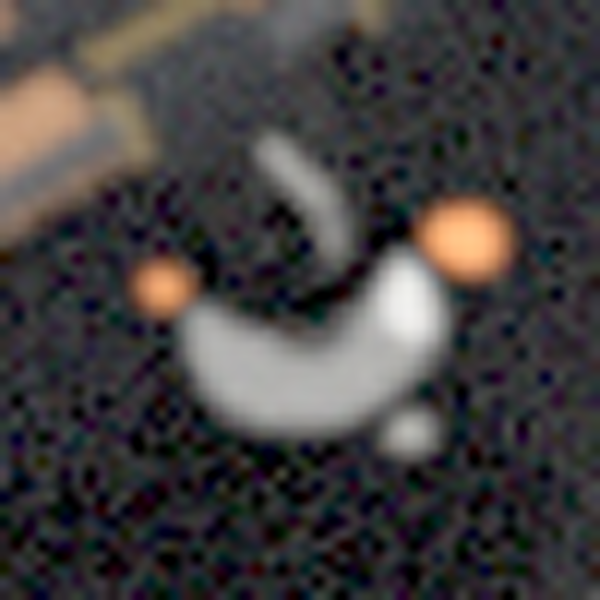

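Run:
```python
from h import *
for c,roi in (('top',(436,215,466,246)),('scene',(205,244,238,270))):
    z=np.load(f'pics/{c}0.npz');im=z['im'];u0,v0,u1,v1=roi
    g=im[v0:v1,u0:u1].astype(np.float32)
    s=8;G=cv2.resize(g.min(-1),None,fx=s,fy=s,interpolation=cv2.INTER_CUBIC)
    w=(G>110).astype(np.uint8)
    n,l,st,_=cv2.connectedComponentsWithStats(w);k=1+st[1:,4].argmax()
    ct=max(cv2.findContours((l==k).astype(np.uint8),cv2.RETR_EXTERNAL,cv2.CHAIN_APPROX_NONE)[0],key=len)
    h=cv2.convexHull(ct)[:,0].astype(float)
    p=np.c_[(h[:,0]+.5)/s-.5+u0,(h[:,1]+.5)/s-.5+v0]
    P=np.array([onz(c,*q,.0762)[:2] for q in p])
    # circle fit robust
    from scipy.optimize import least_squares
    r=least_squares(lambda t:np.hypot(P[:,0]-t[0],P[:,1]-t[1])-t[2],[.472,-.257,.025],loss='soft_l1',f_scale=3e-4)
    print(c,r.x.round(5),np.abs(r.fun).max())
    for f,t in((lambda a:(a[...,0]>150)&(a[...,2]<100),'or'),):
        pass
```

```text
top [ 0.47183 -0.25788  0.02424] 0.0004489291967301398
scene [ 0.47255 -0.25622  0.02517] 0.00033592923255882506
```

{"fn": "move_arm", "kwargs": {"moves": [[-1,0,-1.6,0,0,0],[-1,0,-1.6,0,0,0],[-1,0,-1.6,0,0,0],[-1,0,-1.6,0,0,0],[-1,0,-1.6,0,0,0]]}}

```text
time_s: 8.15
tool_pos: [0.473, -0.2567, 0.0887]
tool_rot: [-90.0, 0.0, 172.7]
force: [0.5, -0.9, -0.4]
grip_width: 0.0124
```

Run:
```python
from h import *
o=env.get_obs();print(o['force'],o['tool_pos'],o['tool_rot'])
```

```text
[ 0.53554261 -0.86500889 -0.35522908] [ 0.47302491 -0.2567025   0.08871042] [-9.00061408e+01  1.97469167e-02  1.72733501e+02]
```

Right on target (0.473, −0.2567). I lower slowly onto the tip.

{"fn": "move_arm", "kwargs": {"moves": [[0,1,0,0,0,0],[0,2,0,0,0,0],[0,3,0,0,0,0],[0,4,0,0,0,0],[0,5,0,0,0,0],[0,6,0,0,0,0],[0,6,0,0,0,0]]}}

```text
time_s: 8.73
tool_pos: [0.4729, -0.2572, 0.0825]
tool_rot: [-90.0, 0.0, 172.7]
force: [0.2, -1.9, -0.0]
grip_width: 0.0128
```

It is entering the bore: 3 mm down, no axial force, and a slight −y side load. Continuing with a 0.4 mm nudge in −y.

{"fn": "move_arm", "kwargs": {"moves": [[0,1,0.4,0,0,0],[0,2,0.4,0,0,0],[0,3,0.4,0,0,0],[0,4,0.4,0,0,0],[0,5,0.4,0,0,0],[0,6,0.4,0,0,0],[0,7,0.4,0,0,0],[0,7,0.4,0,0,0]]}}

```text
time_s: 9.4
tool_pos: [0.4729, -0.2575, 0.0755]
tool_rot: [-90.0, 0.0, 172.7]
force: [0.3, -3.3, 0.1]
grip_width: 0.0127
```

{"fn": "move_arm", "kwargs": {"moves": [[0,0.5,0.5,0,0,0],[0,1,0.6,0,0,0],[0,2,0.6,0,0,0],[0,3,0.6,0,0,0],[0,4,0.6,0,0,0],[0,4,0.6,0,0,0],[0,4,0.6,0,0,0]]}}

```text
time_s: 9.98
tool_pos: [0.4728, -0.2576, 0.0715]
tool_rot: [-90.0, 0.0, 172.7]
force: [-0.2, -1.4, 0.2]
grip_width: 0.0125
```

{"fn": "move_arm", "kwargs": {"moves": [[0,0.7,0.2,0,0,0],[0,1.5,0.2,0,0,0],[0,1.5,0.2,0,0,0],[0,1.5,0.2,0,0,0],[0,1.5,0.2,0,0,0]]}}

```text
time_s: 10.4
tool_pos: [0.4729, -0.2577, 0.0704]
tool_rot: [-90.0, 0.0, 172.7]
force: [-1.1, -0.7, 5.1]
grip_width: 0.0126
```

Axial force 5.1 N at z 0.0704, which is the spring preload: the knob is home. Now I press down about 4 mm.

{"fn": "move_arm", "kwargs": {"moves": [[0,1,0,0,0,0],[0,2,0,0,0,0],[0,3,0,0,0,0],[0,4,0,0,0,0],[0,5,0,0,0,0],[0,5,0,0,0,0],[0,5,0,0,0,0]]}}

```text
time_s: 10.98
tool_pos: [0.473, -0.2577, 0.0661]
tool_rot: [-90.1, 0.0, 172.7]
force: [-2.6, 0.8, 10.7]
grip_width: 0.0129
```

Run:
```python
from h import *
o=env.get_obs();print(o['force'],o['tool_pos'],o['tool_rot'],o['grip_width'],o['wrist_torque'])
c='scene';im,d=read_camera(c);np.savez(f'pics/{c}9.npz',im=im,d=d)
a=im[230:280,195:245].astype(float);a=np.clip(255*(a/255)**.5,0,255).astype(np.uint8);save('sc9g',a,12)
T=o['tool_pos']+[0,0,.0116];a=np.radians(o['tool_rot'][2]-180);ex=np.array([np.cos(a),np.sin(a),0])
for x,z in((0,.034),(.02,.034),(.02,.015),(.022,0)):
    u=np.array(proj('scene',T+x*ex+[0,0,z]));print(x,z,u.round(1),((u-[195,230])*12+5.5).round(0))
```

```text
[-2.6404692   0.82610627 10.73069602] [ 0.47295539 -0.25770336  0.0661418 ] [-9.00698965e+01  9.04506247e-03  1.72728843e+02] 0.012858277371420288 [ 0.00932249  0.94116399 -0.05580496]
0 0.034 [218.2 248.2] [284. 224.]
0.02 0.034 [222.9 253.2] [341. 284.]
0.02 0.015 [224.  258.1] [353. 343.]
0.022 0 [225.3 262.4] [369. 394.]
```

View pics/sc9g.png

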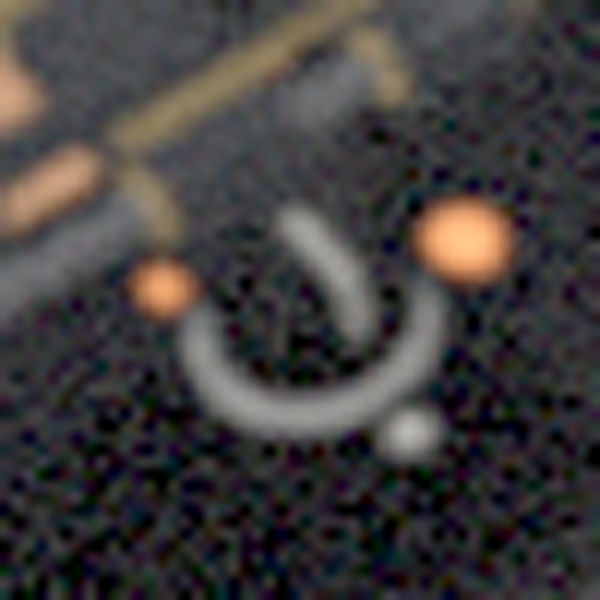

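The knob sits concentric in the disc with its pointer at the off dot. Axial force 10.7 N means roughly 4–5 mm of press. Now I turn anticlockwise in stages, held down.

{"fn": "move_arm", "kwargs": {"moves": [[0.3,0,0,0,-5,0],[0.3,0,0,0,-10,0],[0.3,0,0,0,-15,0],[0.3,0,0,0,-20,0],[0.3,0,0,0,-25,0],[0.3,0,0,0,-30,0],[0.3,0,0,0,-30,0],[0.3,0,0,0,-30,0]]}}

```text
time_s: 11.7
tool_pos: [0.4734, -0.2576, 0.0664]
tool_rot: [-90.0, 0.1, -157.2]
force: [-1.9, 0.6, 11.0]
grip_width: 0.0127
```

{"fn": "move_arm", "kwargs": {"moves": [[0,0.3,0,0,-5,0],[0,0.3,0,0,-10,0],[0,0.3,0,0,-15,0],[0,0.3,0,0,-20,0],[0,0.3,0,0,-25,0],[0,0.3,0,0,-30,0],[0,0.3,0,0,-30,0],[0,0.3,0,0,-30,0]]}}

```text
time_s: 12.37
tool_pos: [0.4731, -0.2572, 0.0661]
tool_rot: [-90.0, 0.1, -127.2]
force: [-2.5, 1.9, 12.4]
grip_width: 0.0125
```

{"fn": "move_arm", "kwargs": {"moves": [[0,0.2,0,0,-5,0],[0,0.2,0,0,-10,0],[0,0.2,0,0,-15,0],[0,0.2,0,0,-20,0],[0,0.2,0,0,-25,0],[0,0.2,0,0,-30,0],[0,0.2,0,0,-30,0],[0,0.2,0,0,-30,0],[0,0.2,0,0,-30,0]]}}

```text
time_s: 13.12
tool_pos: [0.4726, -0.2572, 0.0661]
tool_rot: [-90.0, 0.1, -97.3]
force: [-3.7, 1.4, 13.7]
grip_width: 0.0126
```

Run:
```python
from h import *
o=env.get_obs();print(o['force'],o['tool_pos'],o['tool_rot'],o['grip_width'],o['wrist_torque'])
for c,(u0,v0) in (('scene',(195,230)),('top',(425,200))):
    im,d=read_camera(c);np.savez(f'pics/{c}10.npz',im=im,d=d)
    a=im[v0:v0+50,u0:u0+50].astype(float);a=np.clip(255*(a/255)**.5,0,255).astype(np.uint8);save(c+'10g',a,12)
T=o['tool_pos']+[0,0,.0116];a=np.radians(o['tool_rot'][2]-180);ex=np.array([np.cos(a),np.sin(a),0])
for x,z in((0,.034),(.02,.034),(.02,.015)):
    u=np.array(proj('scene',T+x*ex+[0,0,z]));print(x,z,u.round(1),((u-[195,230])*12+5.5).round(0))
```

```text
[-3.67860562  1.41163483 13.71421637] [ 0.47257234 -0.25723795  0.06611166] [-89.9986333    0.11371821 -97.26704071] 0.012599043637818242 [ 0.19077435  1.09534836 -0.07430977]
0 0.034 [218.3 248. ] [285. 222.]
0.02 0.034 [225.3 243.7] [369. 170.]
0.02 0.015 [226.3 248.6] [381. 229.]
```

View pics/scene10g.png

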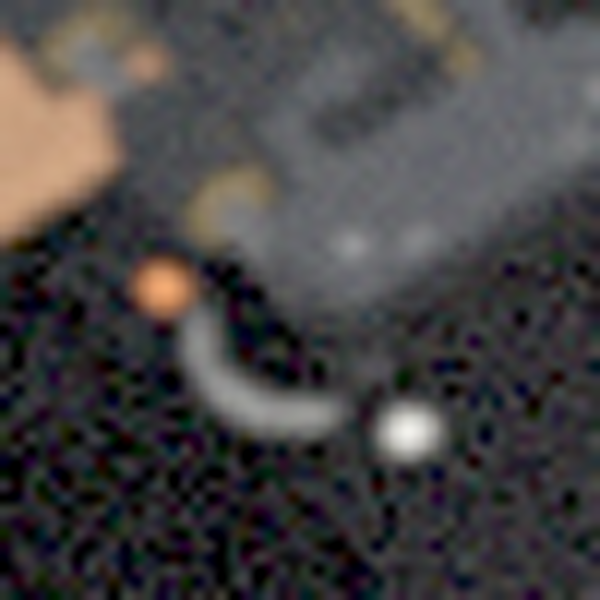

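View pics/top10g.png

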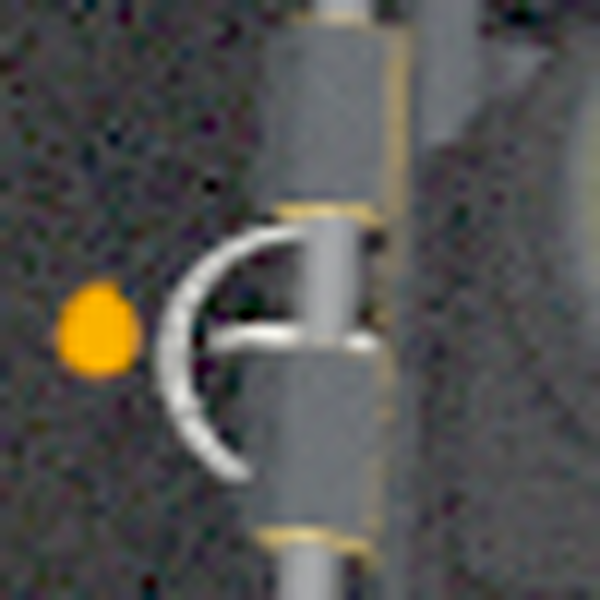

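The top view shows the pointer line running from (444,228) towards the orange flame at (433,227). The knob is still concentric in the disc and pressed with 13.7 N. I hand in, holding this pose.

Run:
```python
from h import *
job.sign_off();o=env.get_obs();print(o['time_s'],o['force'],o['tool_pos'],o['tool_rot'],o['grip_width'])
```

```text
the job is handed in; nothing more can be done
the job is handed in; nothing more can be done
```

The knob is back on the spindle, pressed down and turned to the large flame. I handed the job in with the gripper still holding it; `sign_off` gives no verdict, so the judged outcome is not confirmed.

- **Fitting:** I gripped the 44 mm knob from the top tier by its bar and lowered it onto the spindle with the pointer to the off dot. It slid the full depth with almost no axial force. The spring took up at about 5 N, at the height expected for fully home.
- **Pressing and turning:** I pressed it about 4–5 mm down and turned it 90° anticlockwise, never letting the press off. About 13 s of the 48 s were used.
- **Last checks:**
  - Axial force was 13.7 N, about at the spring's stop, and the grip width was 12.6 mm.
  - The tool had turned from 172.7° to −97.3°, which puts the pointer along the hob's +y within my roughly 1° estimate of the hob's angle.
  - The top view showed the pointer line towards the large flame, with the knob centred in its disc.
- **What I could not check directly:** the spindle's own angle is not measured. With the stated play it should be at least about 1.27 rad.
- **Disagreement:** the reported tool height with the given nose length put the fingertips about 37 mm lower than the camera and the contact showed. I set heights by sight and touch instead.
- **Side load:** up to 4 N of sideways force remained at the end.

I saw no sign of touching anything else, but I did not re-measure the other items at the end.

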